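Tip a polished sphere out of the hinged pan into a registered tray

ROBOT

A 7-joint arm with a two-finger parallel gripper is mounted at the origin on the work surface. World frame = base frame: x ahead of the robot, y to its left, z up, the work surface at z = 0. Lengths are in m, angles in rad, forces in N, time in s.
With the tool pointing down it reaches from about 0.375 to 0.925 m from the base axis. Payload 3.1 kg.
Tool frame: the origin (TCP) lies at the very end of the fingers, on their centre line; the grasp point (between the pads) lies 19 mm behind it; x points along the fingers, z is the direction in which the jaws open and shut, and the axes are right-handed (so a half turn about x gives the same grasp; the last joint's range is limited). The gripper opens to 85 mm and grips with 20 to 120 N. Pads are 22 mm wide; open, the fingers measure 114 mm over their backs; the gripper's body (76 mm by 85 mm) begins 54 mm behind the grasp point. The pads swing forward as they close: fully open they stand 13 mm farther back than shut.
Start: joints at [-1.444, 0.383, 0.044, 1.598, -0.018, 1.161, -0.05], TCP at [0.145, 0.634, 0.231] pointing down, gripper open.
Joint ranges: [-2.61, 2.61], [-0.41, 2.15], [-1.48, 1.57], [0, 2.5], [-1.57, 4.71], [0.05, 1.97], [-2.85, 2.85]. Speed limits (rad/s): [2.79, 2.79, 3.14, 3.14, 3.14, 3.14, 3.14].

INTERFACE

Orientations are given as [roll, pitch, yaw] about the fixed x, y, z axes, in that order (R = Rz(yaw) Ry(pitch) Rx(roll)).
In Python, from plant import telemetry, optics, env gives the robot as it stands.
- The arm moves only by the shell command python3 -m inch 'ROWS' [FORCE]. ROWS is JSON, a list of rows, each a list of 3 entries, a list of its own where there are three numbers: the shift along the world's x, y, z in mm, then the turn about the world's z in degrees, then the gripper command: -1 is shut, 1 is fully open, values between are in proportion. In form: [[[x, y, z], spin, claw], ...]. A call has 1 to 12 rows; each row shifts and turns the commanded pose from where the row before left it; what a row does not reach is not made up. A row lasts 1/8 s, in which the tool goes at most 62.5 mm and 10.7 degrees, less where a joint would pass 70% of its speed; a pose out of reach is approached as far as the arm can. A call with a gripper value outside its range is refused whole. The fingers move at their own pace and stop on an object; FORCE is the grip in N (left out, the last holds). Time passes only in rows, so rows that do not move let the fingers close. It gives the time, the measured TCP pose, the force and the opening at its end, in the units of the state.
- telemetry.get_obs(): the state, without advancing time (a new reading comes with each control period).
- optics.read_camera(name): name is "scene" or "top"; returns a dict with "image" (480x640x3 uint8, red, green, blue), "range_z" (480x640 float32, m along the optical axis (not along the pixel's ray), 0 where there is no reading), "fx", "fy", "cx", "cy" (pixels), "dist" ([k1, k2, p1, p2, k3] as OpenCV has them; the pictures are not rectified), "pose" (4x4, takes a point from camera to world coordinates). Camera axes: x right, y down, z forward; pixel columns grow to the right and rows downward; lengths in m; the calibration is good to about 2 mm. A picture is of the moment at which its call begins.
- env.sign_off(): hands the job in, once; it reports no verdict.
The state is a dict: "time_s": time; "joint_positions": joint angles; "dq": joint speeds; "joint_efforts": joint torques, N m; "eef_pos": TCP position; "orientation": TCP orientation; "contact_force": force on the tool from outside, world axes, zero at the start; "moment": the same for the moment, N m; "finger_gap": finger opening in m.
Only numpy, scipy, OpenCV 4.12 (cv2) and the standard library are available. Lean on these libraries where they do the work, as an engineer would, in place of code of your own. Each camera call takes 0.05 s, during which the arm holds its last target. There are 200 camera calls.

TASK

Push the green tray flush against both aluminium stops of the clamped rig, so that it stands under the lip of the hinged pan. Then use the red handle to tip the pan up to 45 degrees (pointer at the red mark, never past 55), hold it there for two seconds so that the purple sphere rolls out into the tray, and bring the pan back down fully level and let go. Do not touch the sphere, and leave the tray flush against its stops and the bowl, geode, scoop and mallet where they are.

Things in the scene. Friction and masses are not known exactly. Their poses are not given: they have to be found in the camera images.
- rig: Fixed rig: low particleboard shelf (x -75 to 75, y -200 to 0, 65 mm high) with a wooden rack (to 115 mm), an aluminium C-clamp (x -115 to -55, y -130, 135 mm high) and two aluminium stops. Origin on the table under the middle of the shelf's pouring edge; x away from the robot, y the way the pan pours (robot's left), z up. A tray flush against both stops has its origin at x 0, y +87 mm.
- end_stop (a point): Middle of the top of the end stop's face, an aluminium bar 30 mm high on the table: the face looks along the rig's +y, lies at rig y +12 mm and runs from x -82 to +82.
- side_stop (a point): Middle of the top of the side stop's face, an aluminium bar 30 mm high on the table: the face looks along the rig's -x, lies at rig x +70 mm and runs from y 0 to +170. The bar is 12 mm thick.
- mark45 (a point): Red 45 degree mark on the white protractor disc (radius 55 mm, centred on the hinge, facing the rig's +x). Black marks: level, 15, 30 and 55 degrees. The pan's orange pointer turns in front of it.
- tray: Loose open plastic tray, green, 140 mm in its x, 150 mm in its y, 40 mm high, walls and floor 5 mm thick, about 0.5 kg. Origin at the centre of its underside; its x and y are to point along the rig's x and y (it starts turned by less than 20 degrees from them).
- pan (a joint): Hinge of the steel pan, rad: 0 = level (resting on its stop), grows as the handle end is lifted and the pan tips towards the tray; 0.785 = 45 degrees. A stiff hinge: the pan stays where it is left.
- pan_hinge (a point): Point on the pan's hinge axis (along the rig's x), 90 mm above the table at rig x 0, y -10 mm. Axes of the pan: y towards its lip, z up out of it. The open pan is 110 mm wide, from y -135 to +45 of this point; floor top at this height, walls 40 mm high on three sides; the pouring end has only a 6 mm lip, which holds the sphere back until some 38 degrees if tipped slowly.
- pan_handle (a point): Middle of the red handle bar, 12 mm thick, along the rig's x, straight for 80 mm with an arm at each end, 40 mm behind the pan's rear wall; in the pan's frame 175 mm behind the hinge axis and 50 mm above it. Level, it is 140 mm above the table; pinch it from above.
- pan_lip (a point): Middle of the top of the pan's lip, 39 mm ahead of the hinge axis and 6 mm above the pan's floor.
- sphere: Loose polished amethyst sphere, purple, 56 mm across, about 0.24 kg; origin at its centre. Lies in the pan.
- bowl: Bystander: copper sorting bowl with tumbled stones, 140 mm across, 55 mm high; origin at the centre of its underside.
- geode: Bystander: half of an amethyst geode, about 105 mm across, 55 mm high; origin at the centre of its underside.
- scoop: Bystander: orange plastic scoop, 195 mm long, 70 mm wide, 42 mm high, lying along its x, blade to +x; origin on the table about its middle.
- mallet: Bystander: black rubber mallet with a wooden handle, 310 mm long, lying along its x, head (100 mm wide, 64 mm high) at x +130 mm; origin on the table under its middle.

How it is judged:
By the outcome, as a careful person would: the job done as asked, in the order asked, and still so for the second after the job is handed in, with the robot touching nothing.
It also fails if it takes over 72 s, if anything falls off the work surface, if the arm or the gripper's body presses on something with over 40 N, if the wrist force passes 120 N, or if a joint passes its speed limit or range.

## Working session

There is one attempt and no reset: what is moved stays moved. The work goes in short steps, Python scripts to look and compute and a shell command to move; the robot and the scene stay as the last step left them, time stands still between calls to the robot, and variables do not carry over. Pictures are saved under pics/ and viewed, about 8 in all and at most 12, crops included, and the job is handed in when it is done.

```bash
mkdir -p pics; ls
python3 - <<'E'
from plant import telemetry, optics
import cv2, numpy as np, pickle
s=telemetry.get_obs(); print({k:np.round(v,3) for k,v in s.items()})
d={}
for n in("scene","top"):
    c=optics.read_camera(n); d[n]=c
    cv2.imwrite(f"pics/{n}0.png",c["image"][:,:,::-1]); print(n,c["fx"],c["cx"],c["cy"],c["dist"],np.round(c["pose"],3).tolist())
pickle.dump(d,open("v0.pkl","wb"))
E
```

```text
pics
{'time_s': np.float64(0.0), 'joint_positions': array([-1.444,  0.384,  0.044,  1.6  , -0.018,  1.161, -0.05 ]), 'dq': array([ 0.002,  0.   ,  0.   , -0.002, -0.001, -0.   , -0.001]), 'joint_efforts': array([-0.0000e+00, -4.3345e+01,  1.0250e+00, -2.4951e+01,  1.1000e-02,
        1.1000e-02, -0.0000e+00]), 'eef_pos': array([0.145, 0.633, 0.23 ]), 'orientation': array([-3.088,  1.568, -1.742]), 'contact_force': array([-0.282, -0.026,  0.126]), 'moment': array([ 0.001,  0.023, -0.044]), 'finger_gap': np.float64(0.085)}
scene 562.6808659246068 317.24608556260006 240.88689044331005 [-0.12515757  0.          0.          0.          0.        ] [[0.355, 0.494, -0.794, 1.525], [0.935, -0.202, 0.292, -0.347], [-0.016, -0.846, -0.534, 0.805], [0.0, 0.0, 0.0, 1.0]]
top 450.31635214833784 328.1834305445418 244.16075821582058 [-0.04944489  0.          0.          0.          0.        ] [[0.013, -0.986, 0.169, 0.313], [-0.999, -0.018, -0.027, 0.047], [0.03, -0.169, -0.985, 1.242], [0.0, 0.0, 0.0, 1.0]]
```

View pics/scene0.png

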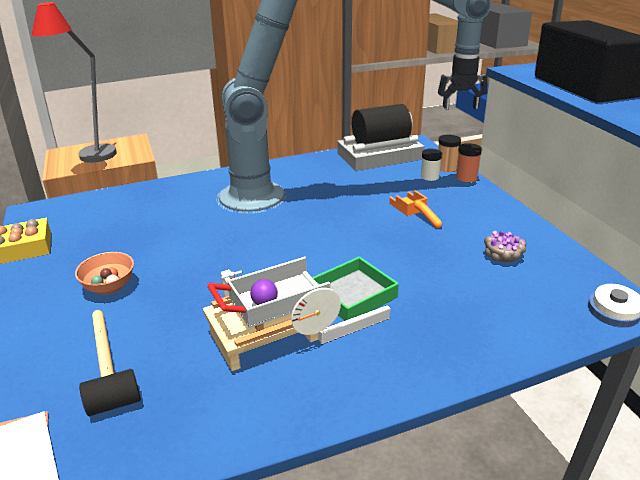

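View pics/top0.png

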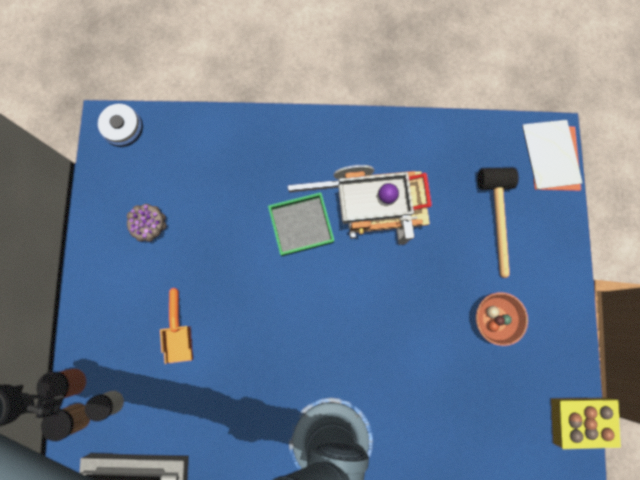

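The scene view shows the pan with the sphere at (264,291), the red handle at its left end, the green tray at (357,287), and the side stop at (355,323). In the top view the tray is at (301,224), the side stop at (313,187) and the handle at (425,190). I'll measure next.

```bash
cat > h.py <<'E'
import cv2, numpy as np
def cloud(c):
    "world xyz of every pixel (range_z along optical axis)"
    K=np.array([[c["fx"],0,c["cx"]],[0,c["fy"],c["cy"]],[0,0,1]])
    h,w=c["range_z"].shape
    uv=np.stack(np.meshgrid(np.arange(w),np.arange(h)),-1).reshape(-1,1,2).astype(np.float64)
    n=cv2.undistortPoints(uv,K,np.array(c["dist"])).reshape(h,w,2)
    z=c["range_z"][...,None]
    p=np.concatenate([n*z,z],-1)@c["pose"][:3,:3].T+c["pose"][:3,3]
    p[c["range_z"]==0]=np.nan
    return p
def plane(c,uv,h):
    "rays through pixels cut with z=h"
    K=np.array([[c["fx"],0,c["cx"]],[0,c["fy"],c["cy"]],[0,0,1]])
    n=cv2.undistortPoints(np.float64(uv).reshape(-1,1,2),K,np.array(c["dist"])).reshape(-1,2)
    d=np.c_[n,np.ones(len(n))]@c["pose"][:3,:3].T; o=c["pose"][:3,3]
    return o+d*((h-o[2])/d[:,2])[:,None]
def mask(c,lo,hi):
    return cv2.inRange(cv2.cvtColor(c["image"],cv2.COLOR_RGB2HSV),lo,hi)>0
GREEN=((50,120,40),(85,255,255)); PURPLE=((130,80,30),(160,255,255))
def red(c): return mask(c,(0,190,60),(5,255,255))|mask(c,(174,190,60),(180,255,255))
E
python3 - <<'E'
import pickle
from h import *
d=pickle.load(open("v0.pkl","rb"))
for n in d:
    c=d[n]; P=cloud(c)
    R=(P[...,0]>.45)&(P[...,0]<.95)&(P[...,1]>-.35)&(P[...,1]<.35)
    g=mask(c,*GREEN)&R
    top=g&(abs(P[...,2]-.04)<.006)
    q=P[top][:,:2].astype(np.float32); r=cv2.minAreaRect(q*1000); print(n,"tray z",np.nanpercentile(P[g][:,2],[5,50,95]).round(3),"rect",np.round(r[0],1),np.round(r[1],1),round(r[2],2), "pix",top.sum(), np.round(cv2.boxPoints(r)).tolist())
    cn=max(cv2.findContours(g.astype(np.uint8),0,1)[0],key=cv2.contourArea)
    W=plane(c,cn.reshape(-1,2),.04)[:,:2]*1000; r=cv2.minAreaRect(W.astype(np.float32)); print("  ray rect",np.round(r[0],1),np.round(r[1],1),round(r[2],2))
    h=red(c)&R&(P[...,2]>.1); q=P[h]; print("red n",h.sum(),"mean",q.mean(0).round(4),"min",q.min(0).round(3),"max",q.max(0).round(3))
    s=mask(c,*PURPLE)&R; m,rad=cv2.minEnclosingCircle(np.argwhere(s)[:,::-1].astype(np.float32)); print("sphere px",m,rad,plane(c,[m],.119).round(4))
    # side stop: greyish, z ~ .03
    w=mask(c,(0,0,120),(180,60,255))&R&(abs(P[...,2]-.03)<.005)
    k,l,st,ce=cv2.connectedComponentsWithStats(w.astype(np.uint8))
    for i in range(1,k):
        if st[i,4]>25:
            q=P[l==i]; r=cv2.minAreaRect((q[:,:2]*1000).astype(np.float32)); print("  stop?",st[i].tolist(),np.round(r[0],1),np.round(r[1],1),round(r[2],2),q[:,2].mean().round(4))
E
```

```text
scene tray z [0.005 0.024 0.04 ] rect [577.5  89.6] [146.4 153.5] 15.33 pix 429 [[487.0, 144.0], [527.0, -4.0], [668.0, 35.0], [628.0, 183.0]]
  ray rect [599.3  79.2] [175.  178.9] 15.63
red n 307 mean [ 0.6576 -0.2175  0.1353] min [ 0.603 -0.244  0.118] max [ 0.715 -0.079  0.148]
sphere px (241.5, 290.0) 35.01795196533203 [[ 0.6209 -0.1791  0.119 ]]
  stop? [320, 306, 70, 29, 354] [690.8  41.8] [ 17.5 171.4] 6.46 0.0285
top tray z [0.    0.038 0.043] rect [576.3  89. ] [140.7 149.7] 15.52 pix 259 [[488.0, 142.0], [529.0, -2.0], [664.0, 36.0], [624.0, 180.0]]
  ray rect [575.8  89.3] [144.7 150.7] 15.94
red n 1 mean [ 0.6061 -0.2141  0.1357] min [ 0.606 -0.214  0.136] max [ 0.606 -0.214  0.136]
sphere px (406.5726318359375, 192.82232666015625) 27.755231857299805 [[ 0.6451 -0.1862  0.119 ]]
  stop? [288, 181, 51, 10, 220] [687.4  57.5] [ 13.8 140.5] 7.29 0.0297
  stop? [398, 229, 7, 9, 27] [ 556.1 -188.5] [20.6 15.6] 8.56 0.0272
  stop? [351, 232, 5, 6, 26] [550.1 -54.3] [14.2 11.4] 2.57 0.0289
```

Run:
```python
import pickle
from h import *
d=pickle.load(open("v0.pkl","rb"))
def line(q,lab):
    vx,vy,x,y=cv2.fitLine((q[:,:2]*1000).astype(np.float32),cv2.DIST_HUBER,0,.01,.01).ravel(); print(lab,len(q),"dir",round(np.degrees(np.arctan2(vy,vx)),2),"pt",x.round(1),y.round(1))
for n in d:
    c=d[n]; P=cloud(c)
    R=(P[...,0]>.45)&(P[...,0]<.95)&(P[...,1]>-.35)&(P[...,1]<.35)
    w=mask(c,(0,0,120),(180,60,255))&R
    st=w&(abs(P[...,2]-.03)<.004)&(P[...,0]>.65)&(P[...,1]>-.06)
    line(P[st],n+" side stop top"); q=P[st]; a=q[:,1]; print(a.min().round(4),a.max().round(4))
    for y0 in np.arange(-.04,.14,.03):
        b=q[(a>=y0)&(a<y0+.03)]
        if len(b): print("   y",round(y0+.015,3),"x",b[:,0].min().round(4),b[:,0].max().round(4),len(b))
    h=(mask(c,(0,150,50),(6,255,255))|mask(c,(173,150,50),(180,255,255)))&R&(P[...,2]>.125)&(P[...,1]<-.15)
    q=P[h]; print(n,"red",len(q)); 
    if len(q)>10:
        q=q[q[:,1]<np.percentile(q[:,1],60)]
        for x0 in np.arange(.58,.73,.015):
            b=q[(q[:,0]>=x0)&(q[:,0]<x0+.015)]
            if len(b): print("   x",round(x0+.0075,4),"y",b[:,1].min().round(4),np.median(b[:,1]).round(4),"z",b[:,2].max().round(4),len(b))
    t=w&(abs(P[...,2]-.130)<.004)&(P[...,1]>-.25); q=P[t]; r=cv2.minAreaRect((q[:,:2]*1000).astype(np.float32)); print(n,"pan rim",np.round(cv2.boxPoints(r)).tolist(),r[2],len(q))
c=d["scene"]; cv2.imwrite("pics/sc1.png",cv2.resize(c["image"][240:380,180:420,::-1],None,fx=3.3,fy=3.3,interpolation=cv2.INTER_CUBIC))
```

```text
scene side stop top 330 dir -82.45 pt 692.5 40.1
-0.0398 0.1271
   y -0.025 x 0.6919 0.7085 58
   y 0.005 x 0.6877 0.7042 63
   y 0.035 x 0.6847 0.7006 61
   y 0.065 x 0.6785 0.6983 62
   y 0.095 x 0.6767 0.6962 57
   y 0.125 x 0.6753 0.6884 29
scene red 337
   x 0.6025 y -0.2424 -0.2306 z 0.1439 17
   x 0.6175 y -0.2442 -0.2369 z 0.1462 37
   x 0.6325 y -0.2425 -0.2385 z 0.1475 25
   x 0.6475 y -0.2406 -0.2353 z 0.1476 27
   x 0.6625 y -0.2387 -0.2347 z 0.1471 28
   x 0.6775 y -0.2374 -0.2324 z 0.1467 32
   x 0.6925 y -0.2352 -0.2292 z 0.146 36
scene pan rim [[564.0, -210.0], [710.0, -213.0], [714.0, -12.0], [568.0, -9.0]] 88.90037536621094 694
top side stop top 203 dir -82.58 pt 687.6 55.4
-0.0119 0.1278
   y -0.025 x 0.6901 0.7009 5
   y 0.005 x 0.6853 0.7022 43
   y 0.035 x 0.6823 0.6988 48
   y 0.065 x 0.6802 0.6949 37
   y 0.095 x 0.6746 0.6907 46
   y 0.125 x 0.6731 0.6875 24
top red 191
   x 0.6025 y -0.2404 -0.232 z 0.1486 16
   x 0.6175 y -0.2413 -0.2353 z 0.1483 22
   x 0.6325 y -0.2391 -0.2352 z 0.1471 17
   x 0.6475 y -0.2369 -0.2325 z 0.151 18
   x 0.6625 y -0.2351 -0.2308 z 0.1477 19
   x 0.6775 y -0.2324 -0.2285 z 0.1485 17
   x 0.6925 y -0.2297 -0.2265 z 0.1476 5
top pan rim [[566.0, -12.0], [570.0, -207.0], [716.0, -204.0], [711.0, -8.0]] 1.3828065395355225 414
```

View pics/sc1.png

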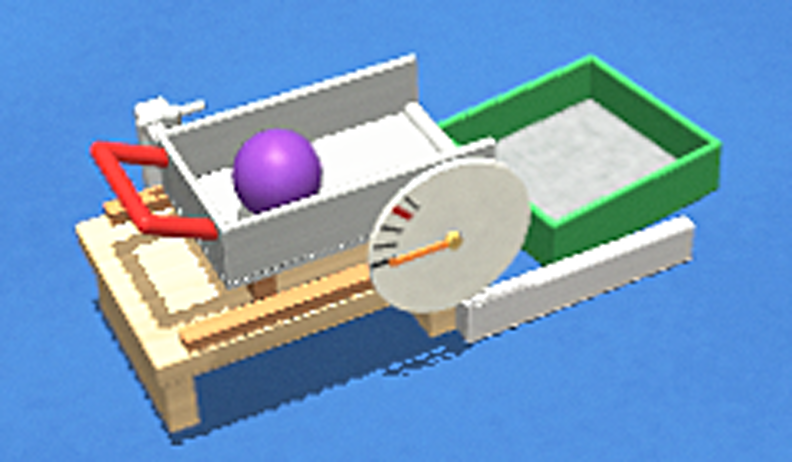

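```bash
cat >> h.py <<'E'
from scipy.spatial.transform import Rotation as Ro
PSI=np.radians(7.5); RIG=np.array([626.2,-50.4])
def rig2w(x,y): return RIG+[x*np.cos(PSI)-y*np.sin(PSI), x*np.sin(PSI)+y*np.cos(PSI)]
def w2rig(p):
    a,b=np.array(p)[:2]-RIG; return np.array([a*np.cos(PSI)+b*np.sin(PSI),-a*np.sin(PSI)+b*np.cos(PSI)])
def jaw(s):
    R=Ro.from_euler("xyz",s["orientation"]).as_matrix(); return np.degrees(np.arctan2(R[1,2],R[0,2])),R[:,0]
E
python3 - <<'E'
from h import *
from plant import telemetry
s=telemetry.get_obs(); print(jaw(s), "tcp",s["eef_pos"]*1000)
t=np.radians(15.4); ty=np.array([-np.sin(t),np.cos(t)])
print("grip pt", np.array([576.5,89])+72.5*ty, "target tray",rig2w(0,87),"handle",rig2w(0,-185),"grip at target",rig2w(0,159.5))
E
```

```text
(np.float64(77.1210389301871), array([-4.05549710e-04, -2.36811567e-03, -9.99997114e-01])) tcp [144.72199164 632.80778008 230.01518614]
grip pt [557.24718148 158.89691681] target tray [614.84422128  35.85570294] handle [ 650.34734556 -233.81729935] grip at target [605.38107234 107.73545539]
```

```bash
python3 -m inch '[[[26,-30,0],3,1],[[26,-30,0],3,1],[[26,-30,0],3,1],[[26,-30,0],3,1],[[26,-30,0],3,1],[[26,-30,0],3,1],[[26,-30,0],3,1],[[26,-30,0],3,1],[[26,-30,0],2,1],[[26,-30,0],2,1],[[26,-30,0],0.3,1],[[26,-30,0],0,1]]' 40
python3 -m inch '[[[26,-30,0],0,1],[[26,-30,0],0,1],[[26,-30,0],0,1],[[22.5,-24,-10],0,1],[[0,0,-30],0,1],[[0,0,-30],0,1],[[0,0,0],0,1],[[0,0,0],0,1]]'
```

```text
time_s: 1.6
eef_pos: [0.4572, 0.2723, 0.2308]
orientation: [1.901, 1.57, -2.542]
contact_force: [-0.1, -0.4, 0.9]
finger_gap: 0.0856
time_s: 2.6
eef_pos: [0.5578, 0.1598, 0.162]
orientation: [-1.631, 1.57, 0.209]
contact_force: [0.1, -0.2, 0.2]
finger_gap: 0.085
```

```bash
python3 -m inch '[[[-0.5,-1,-30],0,1],[[0,0,-30],0,1],[[0,0,-25],0,1],[[0,0,-25],0,1],[[0,0,-20],0,1],[[0,0,-16],0,1],[[0,0,0],0,1],[[0,0,0],0,1]]'
python3 -c "
from h import *;from plant import telemetry
print(jaw(telemetry.get_obs()))"
python3 -m inch '[[[0,0,0],0,-0.5],[[0,0,0],0,-1],[[0,0,0],0,-1],[[0,0,0],0,-1],[[0,0,0],0,-1],[[0,0,0],0,-1],[[0,0,0],0,-1],[[0,0,0],0,-1]]' 30
```

```text
time_s: 3.6
eef_pos: [0.5577, 0.1588, 0.016]
orientation: [-1.528, 1.569, 0.312]
contact_force: [0.2, 0.6, 0.2]
finger_gap: 0.0858
(np.float64(105.4161192143471), array([ 1.36961877e-03,  4.41832955e-04, -9.99998964e-01]))
time_s: 4.6
eef_pos: [0.5571, 0.1589, 0.0154]
orientation: [-1.285, 1.57, 0.555]
contact_force: [0.5, 0.8, 0.5]
finger_gap: 0.0044
```

```bash
python3 -m inch '[[[4,-4.6,0],-0.8,-1],[[4,-4.6,0],-0.8,-1],[[4,-4.6,0],-0.8,-1],[[4,-4.6,0],-0.8,-1],[[4,-4.6,0],-0.8,-1],[[4,-4.6,0],-0.8,-1],[[4,-4.6,0],-0.8,-1],[[4,-4.6,0],-0.8,-1],[[4,-4.6,0],-0.8,-1],[[4,-4.6,0],-0.7,-1],[[0,0,0],0,-1],[[0,0,0],0,-1]]'
cat > look.py <<'E'
import sys
from h import *
from plant import telemetry, optics
def fit(q):
    vx,vy,x,y=cv2.fitLine((q*1000).astype(np.float32),cv2.DIST_HUBER,0,.01,.01).ravel(); return round(np.degrees(np.arctan2(vy,vx))%180,2)
for n in("top","scene"):
    c=optics.read_camera(n); P=cloud(c)
    g=mask(c,*GREEN)&(P[...,0]>.45)&(P[...,0]<.95)&(abs(P[...,1])<.3)&(abs(P[...,2]-.04)<.005)
    r=cv2.minAreaRect((P[g][:,:2]*1000).astype(np.float32)); b=cv2.boxPoints(r)
    print(n,"tray",np.round(r[0],1),np.round(r[1],1),round(r[2],2),"rig centre",w2rig(r[0]).round(1),"corners rig",[w2rig(k).round(0).tolist() for k in b])
    cv2.imwrite(f"pics/{n}_{sys.argv[1]}.png",c["image"][:,:,::-1])
    if n=="scene": cv2.imwrite(f"pics/crop_{sys.argv[1]}.png",cv2.resize(c["image"][200:380,180:440,::-1],None,fx=3,fy=3,interpolation=cv2.INTER_CUBIC))
    else: cv2.imwrite(f"pics/tcrop_{sys.argv[1]}.png",cv2.resize(c["image"][140:280,240:450,::-1],None,fx=3.5,fy=3.5,interpolation=cv2.INTER_CUBIC))
E
python3 look.py a
```

```text
time_s: 6.1
eef_pos: [0.5978, 0.1112, 0.0154]
orientation: [-2.349, 1.568, -0.648]
contact_force: [0.6, 1.3, 2.4]
finger_gap: 0.0043
top tray [608.3  23.3] [139.1 113.6] 6.84 rig centre [-8.1 75.4] corners rig [[-77.0, 133.0], [-78.0, 19.0], [61.0, 18.0], [62.0, 131.0]]
scene tray [605.8  54.6] [147.2 122.9] 6.49 rig centre [ -6.6 106.7] corners rig [[-79.0, 169.0], [-81.0, 47.0], [66.0, 44.0], [68.0, 167.0]]
```

View pics/tcrop_a.png

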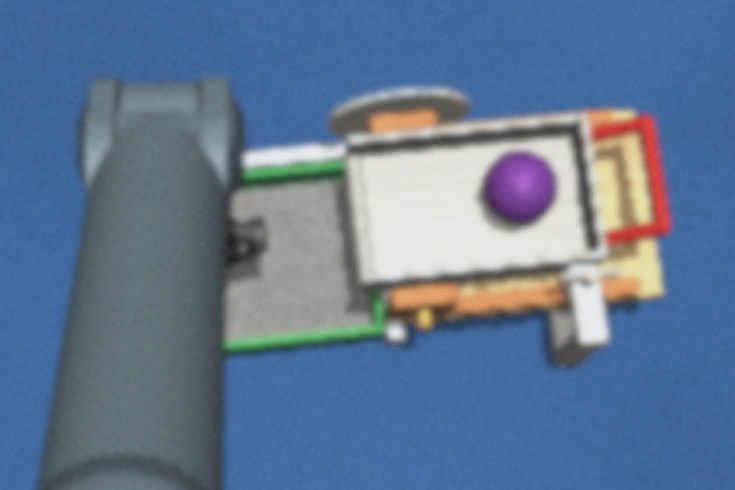

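The tray is square to the rig, about 7 mm short of each stop. I'll press it onto the end stop first, then the side stop.

```bash
python3 -m inch '[[[0.25,-2,0],0,-1],[[0.25,-2,0],0,-1],[[0,0,0],0,-1]]'; python3 -m inch '[[[0.13,-1,0],0,-1],[[0.13,-1,0],0,-1],[[0,0,0],0,-1]]'; python3 -m inch '[[[0.13,-1,0],0,-1],[[0.13,-1,0],0,-1],[[0,0,0],0,-1]]'
```

```text
time_s: 6.58
eef_pos: [0.5974, 0.1098, 0.0154]
orientation: [-0.34, 1.57, 1.364]
contact_force: [0.7, 4.4, 4.2]
finger_gap: 0.0044
time_s: 6.95
eef_pos: [0.5976, 0.108, 0.0154]
orientation: [-0.114, 1.569, 1.589]
contact_force: [0.1, 5.9, 3.9]
finger_gap: 0.0046
time_s: 7.32
eef_pos: [0.5976, 0.108, 0.0154]
orientation: [-0.016, 1.567, 1.688]
contact_force: [-0.4, 6.9, 5.1]
finger_gap: 0.0043
```

```bash
python3 -m inch '[[[0.13,-1,0],0,-1],[[0.13,-1,0],0,-1],[[0.13,-1,0],0,-1],[[0,0,0],0,-1]]'; python3 -m inch '[[[2,0.25,0],0,-1],[[2,0.25,0],0,-1],[[2,0.25,0],0,-1],[[0,0,0],0,-1]]'; python3 -m inch '[[[1,0.13,0],0,-1],[[1,0.13,0],0,-1],[[0,0,0],0,-1]]';python3 -m inch '[[[1,0.13,0],0,-1],[[1,0.13,0],0,-1],[[0,0,0],0,-1]]'; python3 -c "
from h import *;from plant import telemetry
print(jaw(telemetry.get_obs()))"
```

```text
time_s: 7.82
eef_pos: [0.5983, 0.1078, 0.0154]
orientation: [-0.22, 1.564, 1.485]
contact_force: [0.9, 12.1, 3.3]
finger_gap: 0.0045
time_s: 8.32
eef_pos: [0.5987, 0.1077, 0.0154]
orientation: [0.98, 1.557, 2.684]
contact_force: [-11.0, 10.4, 16.5]
finger_gap: 0.0044
time_s: 8.7
eef_pos: [0.5987, 0.1077, 0.0153]
orientation: [1.105, 1.553, 2.809]
contact_force: [-14.7, 9.1, 19.0]
finger_gap: 0.0041
time_s: 9.07
eef_pos: [0.5988, 0.1077, 0.0152]
orientation: [1.177, 1.549, 2.881]
contact_force: [-17.9, 8.5, 22.2]
finger_gap: 0.0045
(np.float64(97.62554736017476), array([-0.02078814,  0.00553989, -0.99976855]))
```

```bash
python3 -m inch '[[[-4,2,0],0,-1],[[-4,2,0],0,-1],[[0,0,0],0,-1],[[0,0,0],0,0.2],[[0,0,0],0,0.2],[[0,0,0],0,0.2],[[0,0,0],0,0.2]]'; python3 -m inch '[[[0,0,25],0,0.2],[[0,0,50],0,0],[[0,0,50],0,0],[[0,50,0],0,0],[[0,60,0],0,0],[[0,60,0],0,0],[[0,0,0],0,0]]'; python3 look.py b
```

```text
time_s: 9.95
eef_pos: [0.6001, 0.106, 0.0149]
orientation: [2.525, 1.57, -2.057]
contact_force: [0.0, -0.7, 0.6]
finger_gap: 0.0512
time_s: 10.82
eef_pos: [0.5977, 0.287, 0.1399]
orientation: [0.065, 1.565, 1.78]
contact_force: [-0.4, 0.0, 0.3]
finger_gap: 0.0426
top tray [606.   39.3] [139.4 140.9] 7.93 rig centre [-8.3 91.6] corners rig [[-79.0, 162.0], [-77.0, 21.0], [62.0, 22.0], [61.0, 163.0]]
scene tray [607.   51.5] [147. 119.] 7.24 rig centre [ -5.7 103.5] corners rig [[-79.0, 163.0], [-80.0, 44.0], [67.0, 44.0], [68.0, 163.0]]
```

View pics/tcrop_b.png

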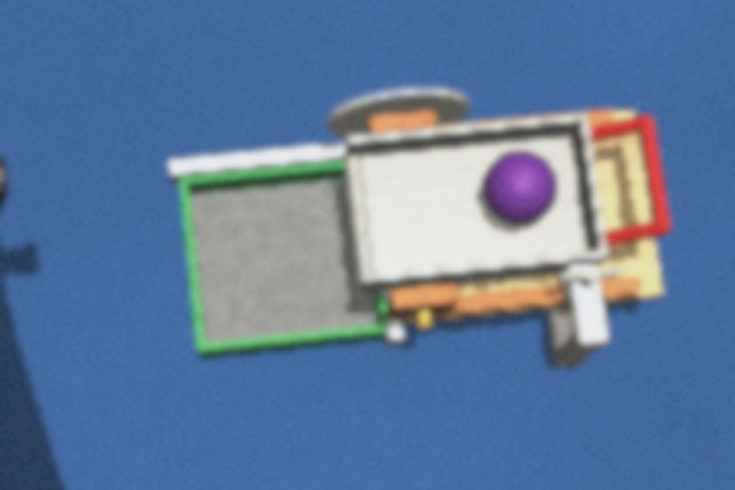

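The tray is flush with the end stop. About 7 mm seems to remain at the side stop, because the tilted grip pressed down and jammed it. I'll push the −x wall from outside with shut fingers.

```bash
python3 -m inch '[[[-16,-44,0],0,-1],[[-16,-44,0],0,-1],[[-16,-44,0],0,-1],[[-16,-44,0],0,-1],[[-16,-44,0],0,-1],[[-17,-43,0],0,-1],[[0,0,-40],0,-1],[[0,0,-40],0,-1],[[0,0,-38],0,-1],[[0,0,0],0,-1],[[0,0,0],0,-1]]'; python3 -c "
from h import *;from plant import telemetry
s=telemetry.get_obs();print(jaw(s),w2rig(s['eef_pos']*1000))"
```

```text
time_s: 12.3
eef_pos: [0.504, 0.0125, 0.0234]
orientation: [-1.978, 1.569, -0.278]
contact_force: [0.5, -0.3, 0.9]
finger_gap: -0.0004
(np.float64(97.39134357274217), array([ 1.59134412e-03, -4.53979757e-04, -9.99998631e-01])) [-112.91335217   78.29260324]
```

```bash
python3 -m inch '[[[7,1.9,0],0,-1],[[7,1.9,0],0,-1],[[6,1.3,0],0,-1],[[0,0,0],0,-1]]'; python3 -m inch '[[[2,0.26,0],0,-1],[[2,0.26,0],0,-1],[[2,0.26,0],0,-1],[[0,0,0],0,-1]]';python3 -m inch '[[[1.5,0.2,0],0,-1],[[1.5,0.2,0],0,-1],[[1.5,0.2,0],0,-1],[[0,0,0],0,-1]]';python3 -m inch '[[[1.5,0.2,0],0,-1],[[1.5,0.2,0],0,-1],[[0,0,0],0,-1]]'
```

```text
time_s: 12.8
eef_pos: [0.5244, 0.0195, 0.0227]
orientation: [-1.597, 1.569, 0.106]
contact_force: [0.4, 0.3, 0.1]
finger_gap: -0.0002
time_s: 13.3
eef_pos: [0.5279, 0.0195, 0.0219]
orientation: [1.479, 1.568, -3.102]
contact_force: [-3.2, -0.4, 1.5]
finger_gap: -0.0005
time_s: 13.8
eef_pos: [0.5336, 0.0205, 0.022]
orientation: [1.592, 1.57, -2.989]
contact_force: [-2.4, -0.0, -1.5]
finger_gap: 0.0003
time_s: 14.18
eef_pos: [0.5336, 0.0205, 0.0219]
orientation: [1.417, 1.564, 3.119]
contact_force: [-7.2, -0.7, 5.1]
finger_gap: 0.0003
```

```bash
python3 -m inch '[[[1.5,0.2,0],0,-1],[[1.5,0.2,0],0,-1],[[0,0,0],0,-1]]';python3 -m inch '[[[1.5,0.2,0],0,-1],[[1.5,0.2,0],0,-1],[[0,0,0],0,-1],[[0,0,0],0,-1]]'; python3 look.py c
```

```text
time_s: 14.55
eef_pos: [0.5336, 0.0205, 0.0213]
orientation: [1.44, 1.558, -3.142]
contact_force: [-11.4, -0.8, 8.5]
finger_gap: 0.0001
time_s: 15.05
eef_pos: [0.5336, 0.0205, 0.0206]
orientation: [1.442, 1.552, -3.14]
contact_force: [-14.8, -0.8, 10.4]
finger_gap: -0.0001
top tray [630.1  85.5] [ 89.  175.9] 59.61 rig centre [ 21.6 134.2] corners rig [[-75.0, 153.0], [64.0, 45.0], [118.0, 115.0], [-20.0, 223.0]]
scene tray [613.5  45.5] [146.8 136.2] 6.44 rig centre [-0.1 96.7] corners rig [[-72.0, 166.0], [-75.0, 30.0], [72.0, 27.0], [75.0, 163.0]]
```

View pics/crop_c.png

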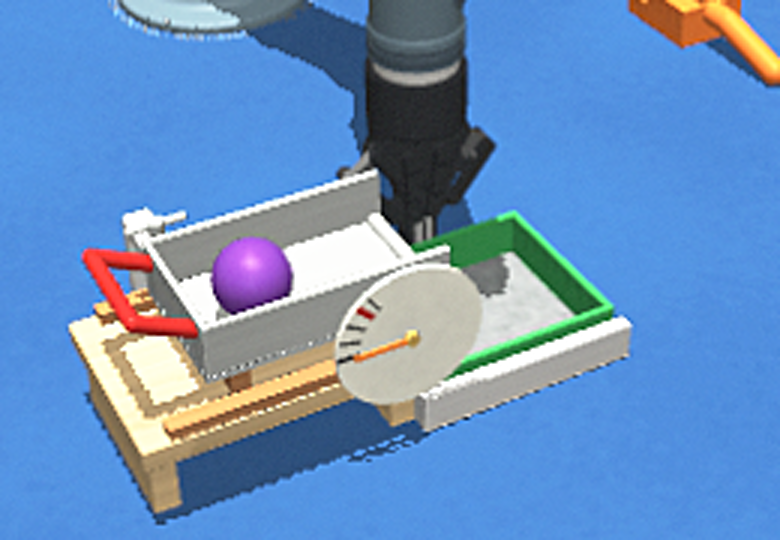

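```bash
python3 -m inch '[[[-12,0,0],0,-1],[[-13,0,0],0,-1],[[0,0,30],0,-1],[[0,0,40],0,-1],[[20,33,0],0,-1],[[22,33,0],0,-1],[[22,33,0],0,-1],[[22,32,0],0,-1],[[0,0,-35],0,-1],[[0,0,-35],0,-1],[[0,0,0],0,-1]]'; python3 -m inch '[[[0.8,-6,0],0,-1],[[0.8,-6,0],0,-1],[[0.4,-3,0],0,-1],[[0,0,0],0,-1]]'
```

```text
time_s: 16.52
eef_pos: [0.6015, 0.1525, 0.0197]
orientation: [1.775, 1.566, -2.805]
contact_force: [-0.5, 0.5, -0.1]
finger_gap: -0.0
time_s: 17.02
eef_pos: [0.6065, 0.1369, 0.0231]
orientation: [-1.517, 1.569, 0.184]
contact_force: [-0.2, 0.0, -0.2]
finger_gap: 0.0006
```

```bash
for i in 1 2; do :; done; python3 -m inch '[[[0.4,-3,0],0,-1],[[0.4,-3,0],0,-1],[[0.3,-2,0],0,-1],[[0,0,0],0,-1]]'; python3 -m inch '[[[0.3,-2,0],0,-1],[[0.3,-2,0],0,-1],[[0,0,0],0,-1]]'; python3 -m inch '[[[0.3,-2,0],0,-1],[[0.3,-2,0],0,-1],[[0,0,0],0,-1]]'; python3 -m inch '[[[0.3,-2,0],0,-1],[[0.3,-2,0],0,-1],[[0,0,0],0,-1]]'
```

```text
time_s: 17.52
eef_pos: [0.6069, 0.1292, 0.0222]
orientation: [2.507, 1.571, -2.075]
contact_force: [0.2, -0.3, 0.4]
finger_gap: -0.0003
time_s: 17.9
eef_pos: [0.6075, 0.1256, 0.0223]
orientation: [-0.173, 1.571, 1.529]
contact_force: [-0.1, 0.2, -0.2]
finger_gap: -0.0004
time_s: 18.27
eef_pos: [0.6078, 0.1251, 0.0223]
orientation: [-0.033, 1.567, 1.671]
contact_force: [-0.3, 5.6, -0.2]
finger_gap: 0.0001
time_s: 18.65
eef_pos: [0.6078, 0.125, 0.0223]
orientation: [0.039, 1.563, 1.746]
contact_force: [-1.7, 9.3, 0.8]
finger_gap: -0.0001
```

Tool position (rig y 176.4) matches the tray being flush plus half the finger thickness, so it's flush on both stops. Next is the handle.

```bash
python3 -m inch '[[[0,10,0],0,-1],[[0,15,0],0,-1],[[0,0,50],0,-1],[[0,0,55],0,-1],[[0,0,55],0,-1],[[0,0,48],0,-0.29],[[4,-40,0],0,-0.29],[[5,-42,0],0,-0.29],[[5,-42,0],0,-0.29],[[5,-42,0],0,-0.29],[[5,-42,0],0,-0.29],[[5,-42,0],0,-0.29]]'; python3 -m inch '[[[5,-42,0],0,-0.29],[[4,-42,0],0,-0.29],[[4,-40,0],0,-0.29],[[0,0,0],0,-0.29],[[0,0,0],0,-0.29]]'; python3 look.py d;python3 -c "
from h import *;from plant import telemetry
s=telemetry.get_obs();print(jaw(s),w2rig(s['eef_pos']*1000))"
```

```text
time_s: 20.15
eef_pos: [0.6376, -0.1094, 0.2303]
orientation: [2.94, 1.57, -1.642]
contact_force: [-0.4, -0.4, 0.2]
finger_gap: 0.0303
time_s: 20.78
eef_pos: [0.6506, -0.2311, 0.2299]
orientation: [0.879, 1.57, 2.581]
contact_force: [-0.0, -0.6, -0.3]
finger_gap: 0.0305
top tray [611.3  37.1] [135.7 146.5] 7.28 rig centre [-3.3 88.6] corners rig [[-71.0, 162.0], [-71.0, 16.0], [64.0, 15.0], [65.0, 162.0]]
scene tray [613.2  48.2] [146.2 128.8] 6.29 rig centre [-0.  99.4] corners rig [[-72.0, 165.0], [-74.0, 37.0], [72.0, 34.0], [74.0, 162.0]]
(np.float64(97.67229692088158), array([-3.78911194e-04,  1.29342663e-03, -9.99999092e-01])) [   1.43055087 -180.41781028]
```

View pics/crop_d.png

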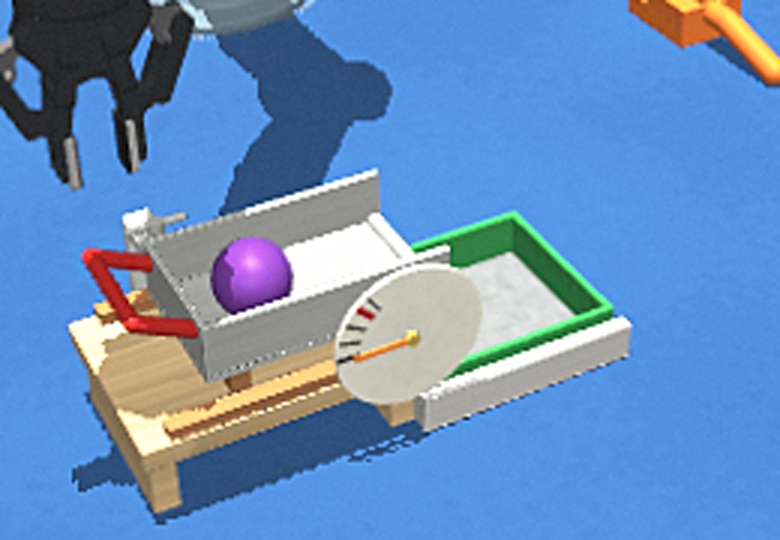

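```bash
python3 -m inch '[[[0,-2,-30],0,-0.29],[[0,0,-30],0,-0.29],[[0,0,-20],0,-0.29],[[0,0,-10],0,-0.29],[[0,0,-10],0,-0.29],[[0,0,-7],0,-0.29],[[0,0,0],0,-0.29],[[0,0,0],0,-0.29]]' && python3 -m inch '[[[0,0,0],0,-1],[[0,0,0],0,-1],[[0,0,0],0,-1],[[0,0,0],0,-1],[[0,0,0],0,-1]]' 50
python3 - <<'E'
import numpy as np
f=lambda t:np.array([-175*np.cos(t)+50*np.sin(t),175*np.sin(t)+50*np.cos(t)])
for a in range(0,50,3):
    d=f(np.radians(a+3))-f(np.radians(a)); print(a,a+3,"dx %.1f dy %.1f dz %.1f"%(-d[0]*.1305,d[0]*.991,d[1]),"tot",(f(np.radians(a+3))-f(0)).round(1))
E
```

```text
time_s: 21.88
eef_pos: [0.6511, -0.2337, 0.1239]
orientation: [-2.041, 1.57, -0.339]
contact_force: [0.3, -0.5, -0.3]
finger_gap: 0.0301
time_s: 22.5
eef_pos: [0.651, -0.233, 0.1241]
orientation: [-0.832, 1.57, 0.87]
contact_force: [-1.6, 2.1, 5.1]
finger_gap: 0.0105
0 3 dx -0.4 dy 2.8 dz 9.1 tot [2.9 9.1]
3 6 dx -0.4 dy 3.3 dz 8.9 tot [ 6.2 18. ]
6 9 dx -0.5 dy 3.8 dz 8.7 tot [10.  26.8]
9 12 dx -0.6 dy 4.2 dz 8.5 tot [14.2 35.3]
12 15 dx -0.6 dy 4.6 dz 8.3 tot [18.9 43.6]
15 18 dx -0.7 dy 5.1 dz 8.0 tot [24.  51.6]
18 21 dx -0.7 dy 5.5 dz 7.8 tot [29.5 59.4]
21 24 dx -0.8 dy 5.9 dz 7.5 tot [35.5 66.9]
24 27 dx -0.8 dy 6.3 dz 7.1 tot [41.8 74. ]
27 30 dx -0.9 dy 6.6 dz 6.8 tot [48.4 80.8]
30 33 dx -0.9 dy 7.0 dz 6.4 tot [55.5 87.2]
33 36 dx -1.0 dy 7.3 dz 6.1 tot [62.8 93.3]
36 39 dx -1.0 dy 7.6 dz 5.7 tot [70.5 99. ]
39 42 dx -1.0 dy 7.9 dz 5.3 tot [ 78.4 104.3]
42 45 dx -1.1 dy 8.1 dz 4.8 tot [ 86.6 109.1]
45 48 dx -1.1 dy 8.4 dz 4.4 tot [ 95.1 113.5]
48 51 dx -1.1 dy 8.6 dz 4.0 tot [103.7 117.5]
```

```bash
cat > ang.py <<'E'
from h import *
from plant import telemetry
from scipy.optimize import minimize_scalar
s=telemetry.get_obs(); p=s["eef_pos"]*1000; v=w2rig(p)[1]-w2rig([651,-233])[1]; z=p[2]-124.1
f=lambda t:np.array([-175*np.cos(t)+50*np.sin(t)+175,175*np.sin(t)+50*np.cos(t)-50])
r=minimize_scalar(lambda t:np.sum((f(t)-[v,z])**2),bounds=(-.2,1.2),method="bounded"); print("angle",np.degrees(r.x).round(1),"resid",(np.array([v,z])-f(r.x)).round(1),"t",s["time_s"],"F",s["contact_force"].round(1))
E
python3 -m inch '[[[-0.4,2.8,9.1],0,-1],[[-0.4,3.3,8.9],0,-1],[[0,0,0],0,-1]]' 60; python3 ang.py;  python3 -m inch '[[[-0.5,3.8,8.7],0,-1],[[-0.6,4.2,8.5],0,-1],[[-0.6,4.6,8.3],0,-1],[[0,0,0],0,-1]]'; python3 ang.py
```

```text
time_s: 22.88
eef_pos: [0.6502, -0.2272, 0.1419]
orientation: [-2.139, 1.57, -0.437]
contact_force: [0.9, 0.1, -2.9]
finger_gap: 0.0095
angle 5.9 resid [-0.2  0.1] t 22.875 F [ 0.9  0.1 -2.9]
time_s: 23.38
eef_pos: [0.6486, -0.2145, 0.1687]
orientation: [-1.458, 1.569, 0.245]
contact_force: [2.0, 0.0, 1.4]
finger_gap: 0.0098
angle 15.2 resid [-0.6  0.4] t 23.375 F [2.  0.  1.4]
```

```bash
python3 look.py e
```

```text
top tray [611.1  39.1] [136.1 142.4] 7.3 rig centre [-3.3 90.7] corners rig [[-71.0, 162.0], [-72.0, 20.0], [64.0, 19.0], [65.0, 162.0]]
scene tray [613.7  47. ] [145.7 129.5] 7.74 rig centre [ 0.3 98.2] corners rig [[-73.0, 163.0], [-72.0, 33.0], [73.0, 34.0], [73.0, 163.0]]
```

View pics/crop_e.png

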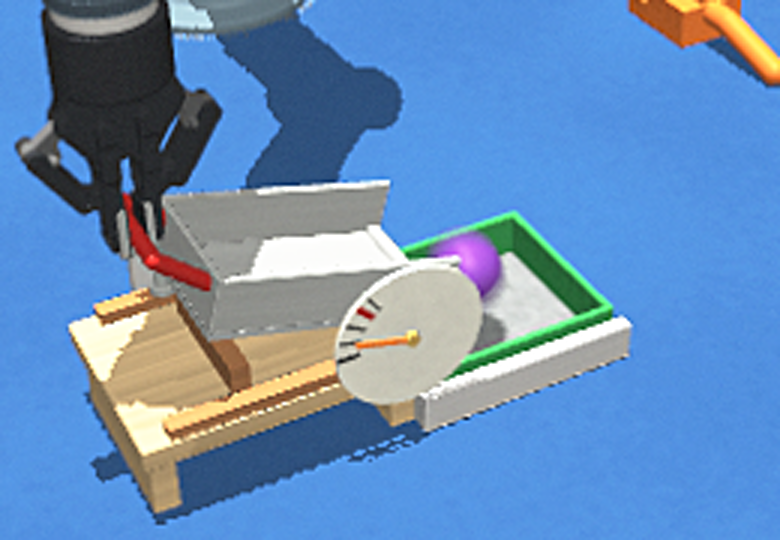

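The crop shows the pan near 15° (pointer at (385,342)). The sphere at (465,265) has already jumped the lip and is heading into the tray: my start was too brisk. I'll carry on, gently, to the full 45° and hold.

```bash
python3 -m inch '[[[-0.7,5.1,8.0],0,-1],[[-0.7,5.5,7.8],0,-1],[[-0.8,5.9,7.5],0,-1],[[-0.8,6.3,7.1],0,-1],[[-0.9,6.6,6.8],0,-1],[[0,0,0],0,-1]]'; python3 ang.py; python3 -m inch '[[[-0.9,7.0,6.4],0,-1],[[-1,7.3,6.1],0,-1],[[-1,7.6,5.7],0,-1],[[-0.7,5.3,3.5],0,-1],[[0,0,0],0,-1]]'; python3 ang.py; python3 look.py f
```

```text
time_s: 24.22
eef_pos: [0.6452, -0.1871, 0.2055]
orientation: [-2.427, 1.567, -0.726]
contact_force: [3.2, -1.9, 3.3]
finger_gap: 0.0099
angle 29.6 resid [-1.3  1.4] t 24.225 F [ 3.2 -1.9  3.3]
time_s: 24.85
eef_pos: [0.642, -0.1618, 0.2275]
orientation: [-2.555, 1.563, -0.854]
contact_force: [3.8, -5.0, 2.6]
finger_gap: 0.0095
angle 40.1 resid [-1.6  2.4] t 24.85 F [ 3.8 -5.   2.6]
top tray [610.9  39.4] [136.3 143.8] 7.36 rig centre [-3.4 91. ] corners rig [[-71.0, 163.0], [-72.0, 19.0], [65.0, 19.0], [65.0, 163.0]]
scene tray [613.4  47.2] [145.9 130.2] 7.32 rig centre [ 0.1 98.4] corners rig [[-73.0, 164.0], [-73.0, 34.0], [73.0, 33.0], [73.0, 163.0]]
```

View pics/crop_f.png

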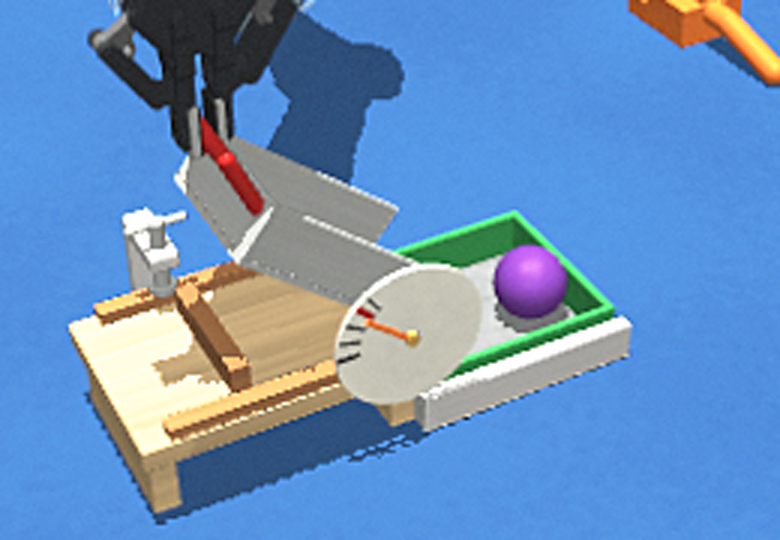

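```bash
cat > ptr.py <<'E'
from h import *
from plant import optics
c=optics.read_camera("scene"); P=cloud(c)*1000
y=-(P[...,0]-RIG[0])*np.sin(PSI)+(P[...,1]-RIG[1])*np.cos(PSI)+10; z=P[...,2]-90; x=(P[...,0]-RIG[0])*np.cos(PSI)+(P[...,1]-RIG[1])*np.sin(PSI)
r=np.hypot(y,z); R=(r<58)&(x>60)&(x<110); disc=R&mask(c,(0,0,150),(180,60,255))
print("disc centre",np.median(y[disc]).round(1),np.median(z[disc]).round(1))
y0=(np.percentile(y[disc],1)+np.percentile(y[disc],99))/2; z0=(np.percentile(z[disc],1)+np.percentile(z[disc],99))/2; print(y0.round(1),z0.round(1))
r=np.hypot(y-y0,z-z0); a=np.degrees(np.arctan2(z-z0,-(y-y0)))
for n,m in(("orange",mask(c,(8,120,120),(20,255,255))),("red",red(c))):
    k=m&R&(r>18)&(x>70); print(n,k.sum(),"angle",np.median(a[k]).round(1),"r",np.percentile(r[k],[5,50,95]).round(0) if k.any() else "")
E
python3 ptr.py
```

```text
disc centre 0.9 0.4
-0.3 0.0
orange 25 angle 38.3 r [19. 32. 56.]
red 7 angle 43.5 r [41. 45. 52.]
```

```bash
python3 -m inch '[[[-0.5,4,2.7],0,-1],[[-0.5,4,2.7],0,-1],[[-0.5,4,2.6],0,-1],[[0,0,0],0,-1],[[0,0,0],0,-1]]'; python3 ang.py; python3 ptr.py
```

```text
time_s: 25.62
eef_pos: [0.6405, -0.15, 0.2357]
orientation: [-2.474, 1.564, -0.774]
contact_force: [4.5, -5.2, 3.0]
finger_gap: 0.0092
angle 44.6 resid [-1.8  3.1] t 25.625 F [ 4.5 -5.2  3. ]
disc centre 0.7 0.5
-0.4 -0.2
orange 23 angle 41.9 r [19. 37. 57.]
red 6 angle 43.8 r [43. 48. 50.]
```

```bash
python3 -m inch '[[[-0.3,2.5,1.5],0,-1],[[-0.3,2.5,1.5],0,-1],[[0,0,0],0,-1],[[0,0,0],0,-1]]'; python3 ang.py; python3 ptr.py; python3 ptr.py
```

```text
time_s: 26.18
eef_pos: [0.6399, -0.1451, 0.2385]
orientation: [-2.52, 1.564, -0.82]
contact_force: [5.2, -5.1, 2.0]
finger_gap: 0.0096
angle 46.3 resid [-1.7  3.3] t 26.175 F [ 5.2 -5.1  2. ]
disc centre 0.7 0.2
-0.3 0.6
orange 24 angle 43.0 r [19. 35. 57.]
red 6 angle 43.1 r [41. 48. 53.]
disc centre 0.5 0.2
-0.2 -0.0
orange 22 angle 43.3 r [21. 35. 57.]
red 6 angle 43.6 r [43. 47. 55.]
```

Pointer and red mark now agree to 0.3°. Holding for 2.6 s.

```bash
python3 -m inch '[[[0,0,0],0,-1],[[0,0,0],0,-1],[[0,0,0],0,-1],[[0,0,0],0,-1],[[0,0,0],0,-1],[[0,0,0],0,-1],[[0,0,0],0,-1],[[0,0,0],0,-1],[[0,0,0],0,-1],[[0,0,0],0,-1],[[0,0,0],0,-1],[[0,0,0],0,-1]]';python3 -m inch '[[[0,0,0],0,-1],[[0,0,0],0,-1],[[0,0,0],0,-1],[[0,0,0],0,-1],[[0,0,0],0,-1],[[0,0,0],0,-1],[[0,0,0],0,-1],[[0,0,0],0,-1],[[0,0,0],0,-1]]'; python3 ang.py; python3 ptr.py
echo DOWN; python3 -m inch '[[[1.1,-8.1,-4.8],0,-1],[[1,-7.9,-5.3],0,-1],[[1,-7.6,-5.7],0,-1],[[1,-7.3,-6.1],0,-1],[[0.9,-7,-6.4],0,-1],[[0.9,-6.6,-6.8],0,-1],[[0,0,0],0,-1]]'; python3 ang.py
```

```text
time_s: 27.78
eef_pos: [0.6399, -0.1451, 0.2385]
orientation: [-2.516, 1.564, -0.816]
contact_force: [4.1, -5.0, 2.0]
finger_gap: 0.0097
time_s: 28.9
eef_pos: [0.6399, -0.1452, 0.2385]
orientation: [-2.519, 1.564, -0.82]
contact_force: [4.9, -5.7, 2.6]
finger_gap: 0.0098
angle 46.3 resid [-1.7  3.3] t 28.9 F [ 4.9 -5.7  2.6]
disc centre 0.5 0.5
-0.2 0.4
orange 22 angle 42.8 r [20. 35. 57.]
red 6 angle 43.3 r [43. 47. 51.]
DOWN
time_s: 29.82
eef_pos: [0.6454, -0.1889, 0.2036]
orientation: [-2.333, 1.566, -0.634]
contact_force: [3.6, -3.8, 4.0]
finger_gap: 0.0099
angle 28.8 resid [-1.4  1.4] t 29.825 F [ 3.6 -3.8  4. ]
```

```bash
python3 -m inch '[[[0.8,-6.3,-7.1],0,-1],[[0.8,-5.9,-7.5],0,-1],[[0.7,-5.5,-7.8],0,-1],[[0.7,-5.1,-8],0,-1],[[0.6,-4.6,-8.3],0,-1],[[0.6,-4.2,-8.5],0,-1],[[0.5,-3.8,-8.7],0,-1],[[0.4,-3.3,-8.9],0,-1],[[0,0,0],0,-1]]'; python3 ang.py; python3 ptr.py
```

```text
time_s: 30.95
eef_pos: [0.6504, -0.2286, 0.1382]
orientation: [-2.536, 1.565, -0.837]
contact_force: [4.2, -5.7, 1.4]
finger_gap: 0.0095
angle 4.6 resid [-0.2  0.1] t 30.95 F [ 4.2 -5.7  1.4]
disc centre 1.1 2.3
-0.1 0.3
orange 29 angle 2.4 r [20. 35. 57.]
red 7 angle 42.7 r [40. 45. 51.]
```

```bash
python3 -m inch '[[[0.3,-2,-5.5],0,-1],[[0.3,-2,-5.5],0,-1],[[0,0,0],0,-1]]'; python3 -m inch '[[[0,-0.6,-2],0,-1],[[0,-0.6,-2],0,-1],[[0,0,0],0,-1]]'; python3 ang.py;  python3 -m inch '[[[0,0,-2],0,-1],[[0,0,-2],0,-1],[[0,0,0],0,-1]]'; python3 ang.py; python3 ptr.py
```

```text
time_s: 31.38
eef_pos: [0.6509, -0.2321, 0.1272]
orientation: [-2.56, 1.566, -0.86]
contact_force: [4.2, -5.7, 1.2]
finger_gap: 0.0095
time_s: 31.75
eef_pos: [0.651, -0.2329, 0.1244]
orientation: [-2.394, 1.566, -0.695]
contact_force: [2.5, -4.5, 5.7]
finger_gap: 0.0095
angle 0.1 resid [ 0. -0.] t 31.75 F [ 2.5 -4.5  5.7]
time_s: 32.12
eef_pos: [0.6511, -0.2329, 0.1242]
orientation: [-2.034, 1.567, -0.335]
contact_force: [-4.0, -1.2, 20.3]
finger_gap: 0.01
angle 0.0 resid [ 0.1 -0. ] t 32.125 F [-4.  -1.2 20.3]
disc centre 0.9 2.7
0.0 0.0
orange 27 angle -2.1 r [21. 35. 56.]
red 7 angle 43.6 r [42. 47. 52.]
```

Firm on its stop (20 N, same height as at the start). Let go and retreat.

```bash
python3 -m inch '[[[0,0,2],0,-0.29],[[0,0,0],0,-0.29],[[0,0,0],0,-0.29],[[0,0,0],0,-0.29],[[0,0,0],0,-0.29]]'; python3 -m inch '[[[0,0,10],0,-0.29],[[0,0,20],0,-0.29],[[0,0,30],0,-0.29],[[0,0,40],0,-0.29],[[0,0,30],0,-0.29],[[-25,-20,0],0,-0.29],[[-25,-20,0],0,-0.29],[[-25,-20,0],0,-0.29],[[0,0,0],0,-0.29],[[0,0,0],0,-0.29]]'; python3 ptr.py; python3 look.py g
```

```text
time_s: 32.8
eef_pos: [0.6499, -0.2292, 0.1192]
orientation: [1.126, 1.57, 2.829]
contact_force: [0.4, 0.4, -0.7]
finger_gap: 0.0304
time_s: 34.05
eef_pos: [0.5762, -0.2891, 0.2512]
orientation: [-1.59, 1.568, 0.113]
contact_force: [-0.1, -0.1, -0.9]
finger_gap: 0.0306
disc centre 1.1 2.7
-0.1 0.2
orange 28 angle -1.7 r [20. 36. 57.]
red 7 angle 42.9 r [40. 48. 51.]
top tray [611.1  39.6] [136.4 143.5] 7.51 rig centre [-3.3 91.2] corners rig [[-71.0, 163.0], [-71.0, 19.0], [65.0, 19.0], [65.0, 163.0]]
scene tray [613.1  46.9] [145.7 130.7] 7.53 rig centre [-0.3 98.2] corners rig [[-73.0, 164.0], [-73.0, 33.0], [73.0, 33.0], [73.0, 164.0]]
```

View pics/crop_g.png

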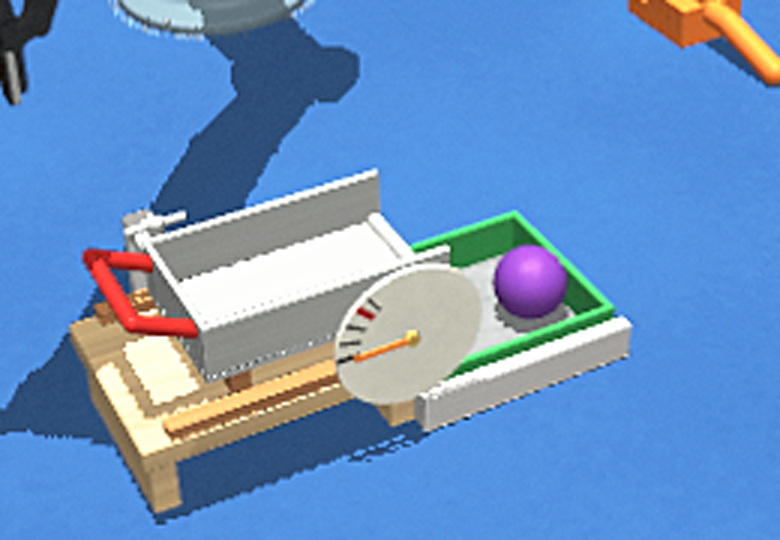

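View pics/top_g.png

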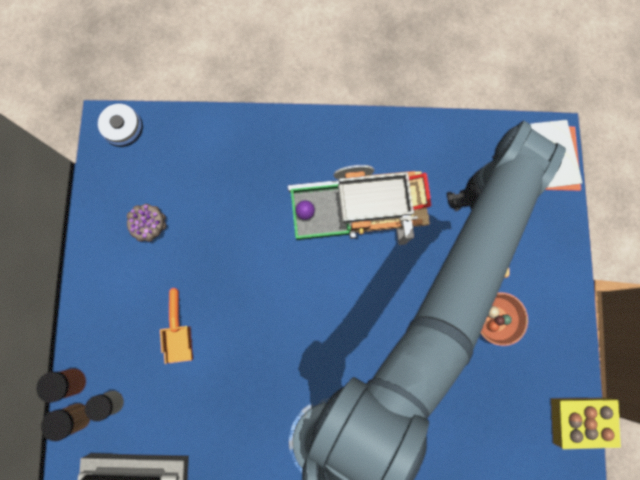

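The tray holds the sphere, the pan is level, and the bystanders appear undisturbed. The tray's far edge reads 163 mm against 162 before the pour, so I'll check by touch that the impact didn't shift it.

```bash
python3 -m inch '[[[3,43,0],0,-1],[[3,43,0],0,-1],[[3,43,0],0,-1],[[3,43,0],0,-1],[[3,43,0],0,-1],[[3,43,0],0,-1],[[3,43,0],0,-1],[[3,43,0],0,-1],[[3,43,0],0,-1],[[3,43,0],0,-1],[[0,15,0],0,-1],[[0,0,0],0,-1]]'; python3 -m inch '[[[0,0,-50],0,-1],[[0,0,-50],0,-1],[[0,0,-50],0,-1],[[0,0,-40],0,-1],[[0,0,-38],0,-1],[[0,0,0],0,-1],[[0,0,0],0,-1]]'; python3 -c "
from h import *;from plant import telemetry
s=telemetry.get_obs();print(jaw(s),w2rig(s['eef_pos']*1000))"
```

```text
time_s: 35.7
eef_pos: [0.6048, 0.1571, 0.2494]
orientation: [2.133, 1.57, -2.445]
contact_force: [0.3, -0.6, -0.0]
finger_gap: 0.0001
time_s: 36.58
eef_pos: [0.6067, 0.1538, 0.0233]
orientation: [-1.919, 1.568, -0.219]
contact_force: [0.8, 0.8, 1.3]
finger_gap: 0.0001
(np.float64(97.39491211416365), array([ 2.36686863e-03, -5.26497359e-04, -9.99997060e-01])) [  7.33658419 204.97765245]
```

```bash
python3 -m inch '[[[0.5,-7,0],0,-1],[[0.5,-7,0],0,-1],[[0,-6,0],0,-1],[[0,-4,0],0,-1],[[0,0,0],0,-1]]'; for k in 1; do :; done; python3 -m inch '[[[0,-1,0],0,-1],[[0,-1,0],0,-1],[[0,0,0],0,-1]]'; python3 -m inch '[[[0,-1,0],0,-1],[[0,-1,0],0,-1],[[0,0,0],0,-1]]'; python3 -m inch '[[[0,-1,0],0,-1],[[0,-1,0],0,-1],[[0,0,0],0,-1]]'; python3 -m inch '[[[0,-1.5,0],0,-1],[[0,-1.5,0],0,-1],[[0,0,0],0,-1]]'
```

```text
time_s: 37.2
eef_pos: [0.6061, 0.1309, 0.0218]
orientation: [2.586, 1.571, -1.996]
contact_force: [-0.1, 0.0, 0.2]
finger_gap: -0.0001
time_s: 37.58
eef_pos: [0.6061, 0.1296, 0.0217]
orientation: [1.881, 1.571, -2.7]
contact_force: [0.3, -0.3, -0.5]
finger_gap: -0.0003
time_s: 37.95
eef_pos: [0.6062, 0.1273, 0.0218]
orientation: [2.931, 1.571, -1.65]
contact_force: [-0.3, -0.3, 0.7]
finger_gap: 0.0002
time_s: 38.33
eef_pos: [0.6062, 0.126, 0.0218]
orientation: [-0.254, 1.57, 1.449]
contact_force: [-0.2, 0.2, 0.6]
finger_gap: -0.0001
time_s: 38.7
eef_pos: [0.6061, 0.125, 0.0218]
orientation: [-0.184, 1.568, 1.52]
contact_force: [1.0, 4.3, -0.3]
finger_gap: 0.0002
```

```bash
python3 -m inch '[[[0.2,-1.5,0],0,-1],[[0.2,-1.5,0],0,-1],[[0,0,0],0,-1],[[0,0,0],0,-1]]'; python3 -m inch '[[[0,12,0],0,-1],[[0,20,0],0,-1],[[0,20,0],0,-1],[[0,0,50],0,-1],[[0,0,50],0,-1],[[0,0,50],0,-1],[[-30,30,0],0,-1],[[-30,30,0],0,-1],[[0,0,0],0,-1],[[0,0,0],0,-1]]'; python3 ptr.py; python3 look.py h
python3 - <<'E'
import pickle
from h import *
a=pickle.load(open("v0.pkl","rb"))["top"]["image"]; b=cv2.imread("pics/top_h.png")[:,:,::-1]
d=cv2.absdiff(a,b.copy()).max(2)
for n,(x0,y0,x1,y1) in dict(geode=(120,195,170,250),scoop=(152,280,200,370),bowl=(468,285,535,352),mallet=(470,160,525,285)).items(): print(n,(d[y0:y1,x0:x1]>40).mean().round(4))
E
```

```text
time_s: 39.2
eef_pos: [0.6064, 0.1249, 0.0219]
orientation: [-0.162, 1.565, 1.543]
contact_force: [-0.1, 7.6, -1.6]
finger_gap: -0.0001
time_s: 40.45
eef_pos: [0.5467, 0.2318, 0.1719]
orientation: [-2.528, 1.57, -0.824]
contact_force: [-0.3, -0.5, 1.1]
finger_gap: 0.0
disc centre 1.7 2.6
-0.5 -0.2
orange 29 angle -0.9 r [20. 36. 56.]
red 7 angle 44.3 r [42. 46. 52.]
top tray [610.8  39.2] [135.9 142.2] 7.55 rig centre [-3.6 90.9] corners rig [[-72.0, 162.0], [-71.0, 20.0], [64.0, 20.0], [64.0, 162.0]]
scene tray [613.9  46.1] [145.7 132.3] 7.08 rig centre [ 0.5 97.3] corners rig [[-72.0, 164.0], [-73.0, 32.0], [73.0, 31.0], [74.0, 163.0]]
geode 0.0
scoop 0.0
bowl 0.0
mallet 0.0
```

View pics/crop_h.png

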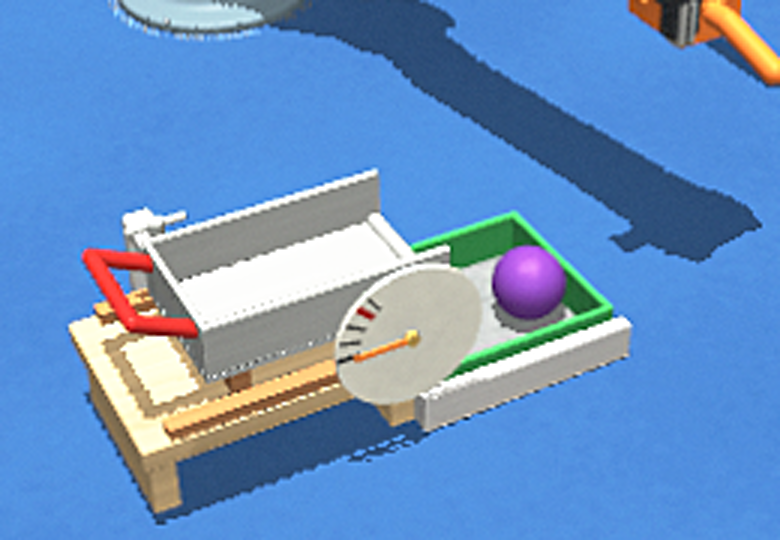

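The final view shows the pan level, the sphere at rest in the tray at (530,282), and the tray against the side stop. The arm is clear of everything.

```bash
python3 -c "
from plant import env; print(env.sign_off())"
```

```text
the job is handed in; nothing more can be done
None
```

The tray is against both stops with the sphere in it, and the pan is back level and released. I handed the job in at about 40 s. One part did not go as described: the sphere left the pan early, at about 15°.

**What I did**
- **Tray:** I gripped its wall, dragged and turned it to the stops, then pushed it home with shut fingers on each side.
- **Tipping:** I pinched the handle and tipped the pan until the pointer was at the red mark. I held it there for about 2.7 s, lowered it until it pressed on its stop with 20 N, and let go.

**Last checks**
- **Tray:** The contact position against the end stop was the same before and after the pour, at y = 0.125 m. After the pour I pushed it again with 7.6 N to make sure, in case the sphere's impact had moved it by a millimetre. The side stop I checked by camera only.
- **Pan:** It reads level in the camera, and the handle is back at its starting height.
- **Bystanders:** The top view shows no change at the bowl, geode, scoop or mallet.

**What failed or disagreed**
- **Early roll-out:** I tipped the first 15° too fast, so the sphere jumped the lip then rather than during the hold at 45°. It landed in the tray and stayed there, and I did not touch it.
- **Angle at the mark:** The estimate from the gripper position was 46.3°. In the camera the pointer was within about 0.5° of the red mark. Both are well under 55°.
- **First side push:** My first attempt against the side stop, still gripping the tray, jammed about 6 mm short. The push from outside corrected it.
- **Tray position:** The top camera puts the tray about 3 mm short in x, while the scene camera puts it at 0.5 mm. The firm contact when I pushed it in supports the scene camera.

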